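# Screw the filter cap onto the air sampler

## Task

Screw the filter cap onto the air sampler's inlet: set it upright in the open inlet with its grip bar in line with the two pips on the rim, turn it backward (anticlockwise from above) under light downward pressure until it drops a step into the thread, then turn it forward until its flange sits fully home on the rim, and let go. Feel for the thread and never force the cap, and leave the other things where they are.

Things in the scene. Friction and masses are not known exactly. Their poses are not given: they have to be found in the camera images.
- cap_mid (a point): Centre of the plain aluminium filter cap (48 mm tall, 120 g, standing upright), on its axis, half-way up; z up the axis, x along the grip bar. From below: round plug, 41 mm across, 19 mm long; round flange, 68 mm across, 4 mm thick, its underside 5 mm below this point; grip bar. The plug's end is 24 mm below this point.
- cap_bar (a point): Point on the cap's axis in the grip bar, 12 mm above cap_mid, axes as there. The bar, the part to grip, is 46 mm long (along x), 14 mm wide (along y) and 25 mm tall: from 13 mm below this point (the flange's top) to 12 mm above it.
- filter_cap: The filter cap; origin at the centre of its underside, 24 mm below cap_mid, axes as there. At the plug end two thread lugs, 7 mm wide and 3 mm high, reach a radius of 26.5 mm, one under each end of the bar (+x and -x), half a turn is the same. It has 2 mm of play to every side in the inlet. All is rigid: 4 N will do, 40 N harms it, a touch at 30 mm/s gives 50 N.
- sampler: The air sampler, fixed to the worktop; origin on the worktop under the inlet's axis, z up, x along the case's long side, away from its front end. Grey case, 165 mm long (from 60 mm before to 105 mm behind the inlet's axis), 120 mm wide, 52 mm high, with an upright aluminium inlet tube.
- inlet_rim (a point): Centre of the inlet tube's upper rim, 92 mm above the worktop; axes as sampler. Tube 70 mm outside, bore 58 mm with a chamfer 2.5 mm wide, 5 mm deep; two pips on its outside at the rim, at +x and -x. With the cap's bar in line with them its lugs always rest on top of the thread inside, the flange 8.5 to 12 mm above the rim.
- inlet_thread (a point): Point on the inlet's axis, 7 mm below the rim, at the upper end of its right-hand two-start thread. The clocking is not known: from the bar in line with the pips, a backward (anticlockwise) turn of 25 to 85 degrees lifts the cap by up to 3.5 mm, then it drops 8 mm. About 10 degrees farther back a shoulder stops it hard.
- inlet_seat (a point): Point on the inlet's axis, 19 mm below the rim, where the plug's end lies when home. After the drop (flange 4 mm above the rim) a forward turn of 60 to 70 degrees leads the cap down a slope till the flange meets the rim; 15 to 20 degrees on is a hard stop. Turned forward without the drop, the lugs run against a shoulder.
- dish: A loose petri dish, 60 mm in diameter and 14 mm high, a bystander; origin at the centre of its underside.
- tweezers: Loose forceps, 134 x 17 x 8 mm, lying flat along their x axis, a bystander; origin at the centre of the underside.
- sample_cup: A loose specimen cup with a lid, 62 mm in diameter and 72 mm high, a bystander; origin at the centre of its underside.
Mind the look-alikes: they are no part of the job. Leave any black, blue or yellow look-alike of the filter_cap alone.

How it is judged:
By the outcome, as a careful person would: the job done as asked, in the order asked, and still so for the second after the job is handed in, with the robot touching nothing.
It also fails if it takes over 72 s, if anything falls off the work surface, if the arm or the gripper's body presses on something with over 40 N, if the wrist force passes 120 N, or if a joint passes its speed limit or range.

## Robot

A 7-joint arm with a two-finger parallel gripper is mounted at the origin on a cart in front of the work surface, level with it; the furniture and walls round the work are solid. World frame = base frame: x ahead of the robot, y to its left, z up, the work surface at z = 0. Lengths are in m, angles in rad, forces in N, time in s.
With the tool pointing down it reaches from about 0.425 to 0.825 m from the base axis. Payload 3.6 kg.
Tool frame: the origin (TCP) lies on the centre line of the jaws, within the pads' length; the fingertips stand 19 mm ahead of it and the grasp point (between the pads) is the TCP; y points along the fingers, x is the direction in which the jaws open and shut, and the axes are right-handed (so a half turn about y gives the same grasp; the last joint's range is limited). The gripper opens to 85 mm and grips with 20 to 120 N. Pads are 22 mm wide; open, the fingers measure 114 mm over their backs; the gripper's body (76 mm by 85 mm) begins 54 mm behind the grasp point. The pads swing forward as they close: fully open they stand 13 mm farther back than shut.
Start: joints at [1.296, 0.615, -0.013, 1.423, 0.008, 1.103, -0.04], TCP at [0.16, -0.63, 0.25] pointing down, gripper open.
Joint ranges: [-3.12, 3.12], [-0.3, 2.06], [-1.34, 1.32], [0.26, 2.42], [-1.36, 4.5], [0.01, 1.98], [-2.84, 2.84]. Speed limits (rad/s): [2.79, 2.79, 3.14, 3.14, 3.14, 3.14, 3.14].

## Interface

Orientations are given as a unit quaternion [w, x, y, z].
In Python, from station import get_obs, snapshot, job_done gives the robot as it stands.
- The arm moves only by the shell command python3 -m handwheel 'ROWS'. ROWS is JSON, a list of rows, each a list of 7 numbers: the closure in counts, from 0 (fully open) to 255 (shut), then the shift along the world's x, y, z in m, then the turn, a rotation vector about the world's x, y, z in degrees. In form: [[jaw, dx, dy, dz, wx, wy, wz], ...]. A call has 1 to 10 rows; each row shifts and turns the pose as measured when the row begins; what a row does not reach is not made up. A row lasts 1/12 s, in which the tool goes at most 41.7 mm and 7.16 degrees, less where a joint would pass 70% of its speed; a pose out of reach is approached as far as the arm can. A call is refused whole if a number of a shift passes 0.0417 or a number of a turn 7.16, either way. A call with a gripper value outside its range is refused whole. The fingers move at their own pace and stop on an object; the grip force is fixed at half the most. Time passes only in rows, so rows that do not move let the fingers close. It gives the time, the measured TCP pose, the force and the opening at its end, in the units of the state.
- get_obs(): the state, without advancing time (a new reading comes with each control period).
- snapshot(name): name is "scene" or "side" or "wrist"; returns a dict with "pixels" (400x640x3 uint8, red, green, blue), "camera_matrix" (3x3 intrinsics, pixels), "R" (3x3) and "t" (3): a world point X has camera coordinates R X + t. Camera axes: x right, y down, z forward; pixel columns grow to the right and rows downward; lengths in m; the calibration is good to about 2 mm. A picture is of the moment at which its call begins. There is no depth.
- job_done(): hands the job in, once; it reports no verdict.
The state is a dict: "time_s": time; "joint_pos": joint angles; "joint_velocities": joint speeds; "joint_efforts": joint torques, N m; "ee_pos": TCP position; "tcp_rot": TCP orientation; "force": force on the tool from outside, world axes, zero at the start; "torque": the same for the moment, N m; "opening": finger opening in m.
Only numpy, scipy, OpenCV 4.12 (cv2) and the standard library are available. Lean on these libraries where they do the work, as an engineer would, in place of code of your own. Each camera call takes 0.05 s, during which the arm holds its last target.

## Working session

There is one attempt and no reset: what is moved stays moved. The work goes in short steps, Python scripts to look and compute and a shell command to move; the robot and the scene stay as the last step left them, time stands still between calls to the robot, and variables do not carry over. Pictures are saved under pics/ and viewed, and the job is handed in when it is done.

```bash
mkdir -p pics; ls; cat > h.py <<'E'
import sys,cv2,numpy as np,json
from station import get_obs,snapshot,job_done
def snap(n,f):
    s=snapshot(n); cv2.imwrite('pics/'+f+'.png',cv2.cvtColor(np.array(s['pixels']),cv2.COLOR_RGB2BGR))
    np.savez('pics/'+f+'.npz',K=s['camera_matrix'],R=s['R'],t=s['t'],im=s['pixels']); return s
def ld(f): return np.load('pics/'+f+'.npz')
def ray(s,u,v,z):
    K,R,t=[np.array(s[k]) for k in ('K','R','t')]
    c=-R.T@t; d=R.T@np.linalg.inv(K)@np.array([u,v,1.]); return c+d*(z-c[2])/d[2]
def proj(s,X):
    K,R,t=[np.array(s[k]) for k in ('K','R','t')]; p=K@(R@np.array(X,float)+t); return p[:2]/p[2]
E
python3 - <<'E'
from h import *
for n in ('scene','side','wrist'): snap(n,n+'0')
o=get_obs(); print({k:np.round(v,4).tolist() for k,v in o.items()})
E
```

```text
pics
{'time_s': 0.15, 'joint_pos': [1.2955, 0.6157, -0.0126, 1.4245, 0.0081, 1.1034, -0.0404], 'joint_velocities': [-0.0003, -0.0024, 0.0013, -0.004, -0.0004, -0.0004, 0.0011], 'joint_efforts': [0.0008, -46.9657, 0.2597, -17.1249, 0.01, 0.0071, 0.0], 'ee_pos': [0.16, -0.6295, 0.2494], 'tcp_rot': [0.5586, -0.5578, 0.4346, -0.4335], 'force': [0.4565, -0.6149, -0.2298], 'torque': [-0.0002, 0.0074, -0.0389], 'opening': 0.0853}
```

View pics/scene0.png

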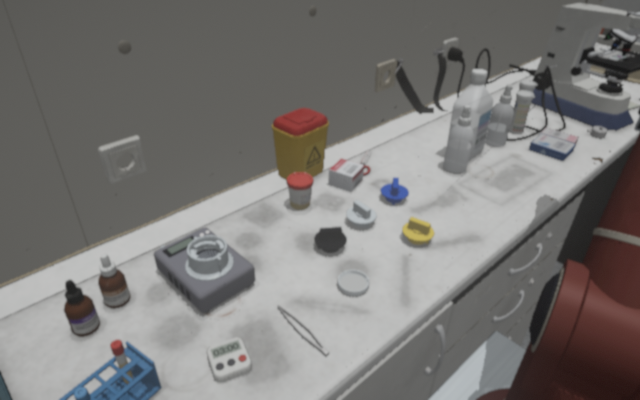

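View pics/side0.png

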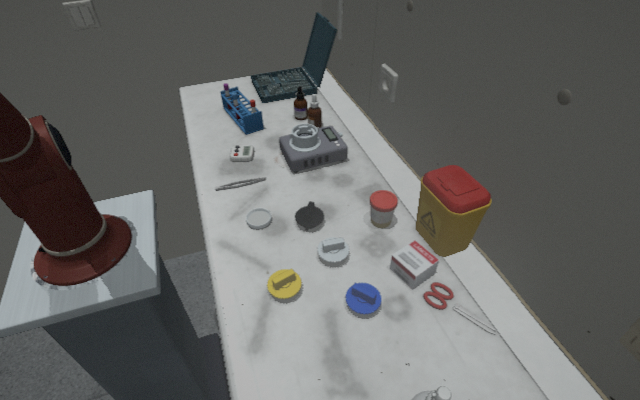

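View pics/wrist0.png

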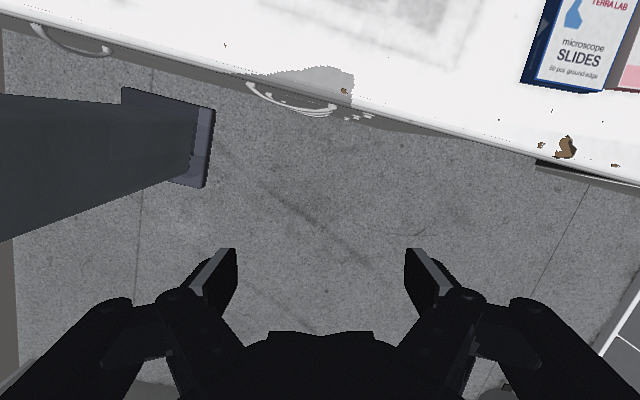

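```bash
python3 - <<'E'
from h import *
a=cv2.imread('pics/scene0.png');b=cv2.imread('pics/side0.png')
def c(im,x,y,w,h,k): return cv2.resize(im[y:y+h,x:x+w],(400,300),interpolation=cv2.INTER_CUBIC)
cv2.imwrite('pics/z0.png',np.vstack([np.hstack([c(a,320,180,80,60,0),c(b,294,220,80,60,0)]),np.hstack([c(a,150,215,120,90,0),c(b,260,105,100,75,0)])]))
s,d=ld('scene0'),ld('side0')
for n in (s,d): print((-n['R'].T@n['t']).round(3))
print('cap',ray(s,361,220,.02),ray(d,334,256,.02)); print('rim',ray(s,208,245,.092),ray(d,304,131,.092))
E
```

```text
[-0.029  0.44   0.633]
[ 0.323 -0.696  0.659]
cap [ 0.5025009  -0.19188692  0.02      ] [ 0.5129687  -0.22507777  0.02      ]
rim [0.56977144 0.14306791 0.092     ] [0.56632432 0.14059725 0.092     ]
```

View pics/z0.png

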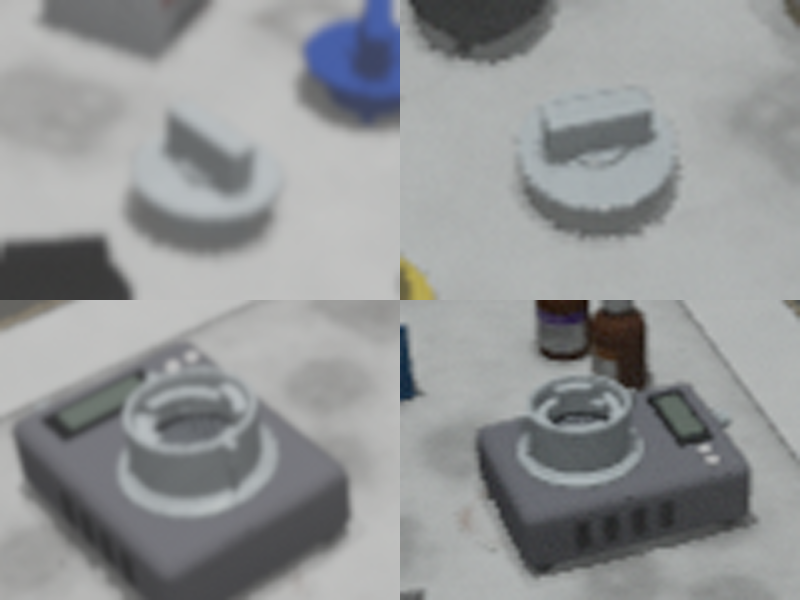

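```bash
python3 - <<'E'
from h import *
from scipy.spatial.transform import Rotation as Ro
s,d=ld('scene0'),ld('side0')
print('flange',ray(s,361.6,215,.023),ray(d,333.6,252,.023))
print('bar top scene',ray(s,320+178/5,180+108/5,.048),ray(s,320+250/5,180+152/5,.048))
print('bar top side',ray(d,294+140/5,220+110/5,.048),ray(d,294+255/5,220+96/5,.048))
print('rim',ray(s,150+190*.3,215+105*.3,.092),ray(d,260+181*.25,105+104*.25,.092))
q=get_obs()['tcp_rot']; print(Ro.from_quat([q[1],q[2],q[3],q[0]]).as_matrix().round(3))
w=ld('wrist0');o=get_obs()
M=Ro.from_quat([q[1],q[2],q[3],q[0]]).as_matrix()
print('cam in tool',M.T@(-w['R'].T@w['t']-o['ee_pos']),(w['R']@M).round(2),w['K'][0,0])
E
```

```text
flange [ 0.51168744 -0.20334294  0.023     ] [ 0.51507522 -0.21708958  0.023     ]
bar top scene [ 0.53266281 -0.20376917  0.048     ] [ 0.48902003 -0.20297821  0.048     ]
bar top side [ 0.4943365  -0.20318046  0.048     ] [ 0.54194201 -0.21216056  0.048     ]
rim [0.56736534 0.14659665 0.092     ] [0.56943883 0.1394266  0.092     ]
[[ 0.246 -0.     0.969]
 [-0.969  0.002  0.246]
 [-0.002 -1.    -0.   ]]
cam in tool [-0.00021055 -0.12385875  0.06936132] [[ 1.    0.   -0.  ]
 [-0.   -0.28 -0.96]
 [-0.    0.96 -0.28]] 281.002654224033
```

```bash
python3 - <<'E'
from h import *
s,d=ld('scene0'),ld('side0')
print('bottle base',ray(s,458,170,0), ray(s,480,160,0),ray(d,437,400,.1))
E
python3 -m handwheel '[[0,0.026,0.031,0,0,0,-1.1],[0,0.026,0.031,0,0,0,-1.1],[0,0.026,0.031,0,0,0,-1.1],[0,0.026,0.031,0,0,0,-1.1],[0,0.026,0.031,0,0,0,-1.1],[0,0.026,0.031,0,0,0,-1.1]]'
```

```text
bottle base [ 0.50100255 -0.5723954   0.        ] [ 0.49158327 -0.66627185  0.        ] [ 0.53238846 -0.56063005  0.1       ]
time_s: 0.65
ee_pos: [0.3065, -0.4439, 0.2457]
tcp_rot: [-0.522, 0.528, -0.476, 0.471]
force: [1.0, 0.0, -0.3]
opening: 0.0854
```

```bash
python3 -m handwheel '[[0,0.026,0.030,0,0,0,-1.1],[0,0.026,0.030,0,0,0,-1.1],[0,0.026,0.030,0,0,0,-1.1],[0,0.026,0.030,0,0,0,-1.1],[0,0.026,0.030,0,0,0,-1.1],[0,0.026,0.030,0,0,0,-1.1],[0,0.026,0.030,0,0,0,-1.1],[0,0.02,0.02,0,0,0,-1],[0,0,0,0,0,0,0],[0,0,0,0,0,0,0]]'
python3 - <<'E'
from h import *
from scipy.spatial.transform import Rotation as Ro
snap('wrist','w1');o=get_obs();q=o['tcp_rot'];print(Ro.from_quat([q[1],q[2],q[3],q[0]]).as_matrix().round(3),o['ee_pos'],o['force'])
E
```

```text
time_s: 1.48
ee_pos: [0.5215, -0.1871, 0.2441]
tcp_rot: [0.49, -0.49, 0.514, -0.505]
force: [-0.6, -1.7, 0.4]
opening: 0.0853
[[-0.038 -0.009  0.999]
 [-0.999  0.011 -0.038]
 [-0.011 -1.    -0.009]] [ 0.52179808 -0.18646164  0.24413303] [ 0.65098841  0.32065229 -0.06070181]
```

View pics/w1.png

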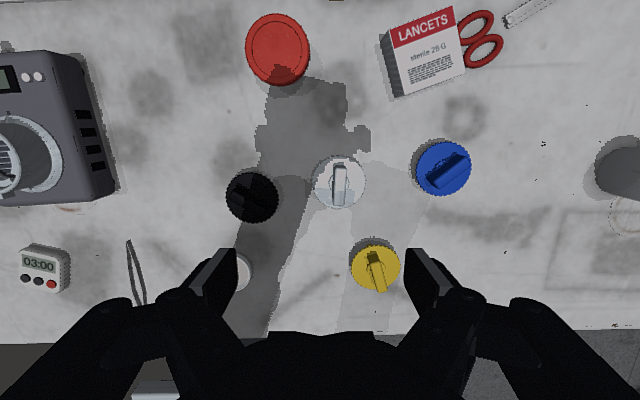

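```bash
python3 - <<'E'
from h import *
w=ld('w1'); im=cv2.imread('pics/w1.png')
cv2.imwrite('pics/z1.png',cv2.resize(im[145:220,290:390],(800,600),interpolation=cv2.INTER_CUBIC))
E
```

```text
(no output)
```

View pics/z1.png

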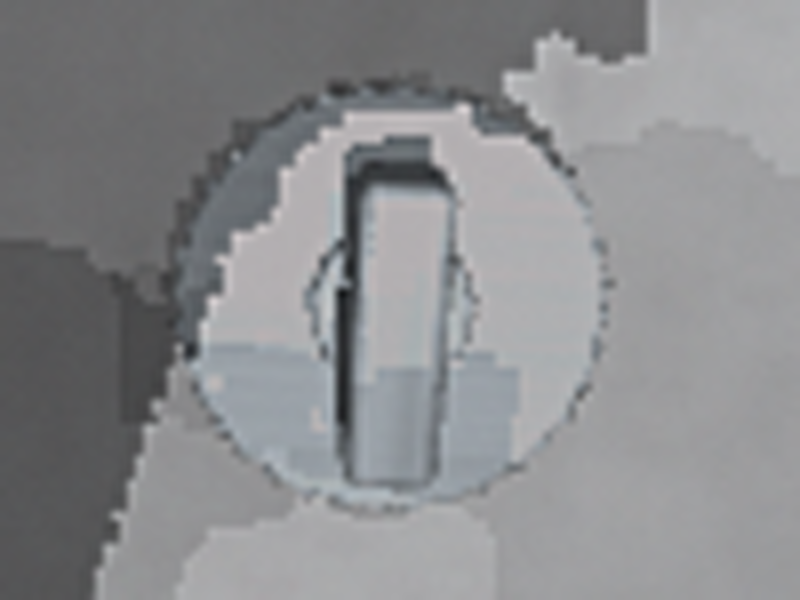

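```bash
python3 - <<'E'
from h import *
w=ld('w1')
f=lambda x,y,z:ray(w,290+x/8-.5,145+y/8-.5,z)
print('flange',f(393,295,.023),f(176,295,.023),f(607,295,.023))
a,b=f(411,185,.048),f(395,483,.048);print(a,b,(a+b)/2,np.linalg.norm(a-b),np.degrees(np.arctan2(*(a-b)[1::-1])))
E
```

```text
flange [ 0.51615726 -0.20749088  0.023     ] [ 0.51739299 -0.17357863  0.023     ] [ 0.51494097 -0.24086982  0.023     ]
[ 0.53761623 -0.20918128  0.048     ] [ 0.49313898 -0.20601607  0.048     ] [ 0.51537761 -0.20759868  0.048     ] 0.04458973211079306 -4.070573475938826
```

```bash
python3 -m handwheel '[[100,-0.001,-0.0035,-0.025,-0.1,-0.1,-0.3],[100,-0.001,-0.0035,-0.025,-0.1,-0.1,-0.3],[100,-0.001,-0.0035,-0.025,-0.1,-0.1,-0.3],[100,-0.001,-0.0035,-0.025,-0.1,-0.1,-0.3],[100,-0.001,-0.0035,-0.025,-0.1,-0.1,-0.3],[100,-0.001,-0.0035,-0.018,-0.1,-0.1,-0.3],[100,0,0,0,0,0,0],[100,0,0,0,0,0,0]]'
cat >> h.py <<'E'
from scipy.spatial.transform import Rotation as Ro
def st():
    o=get_obs();q=o['tcp_rot'];M=Ro.from_quat([q[1],q[2],q[3],q[0]]).as_matrix()
    print('t',o['time_s'],'p',np.round(o['ee_pos'],4),'yaw',round(np.degrees(np.arctan2(M[1,2],M[0,2])),2),'y',M[:,1].round(4),'F',np.round(o['force'],1),'T',np.round(o['torque'],2),'open',round(o['opening'],4))
    # tilt fix deg
    a=np.cross(M[:,1],[0,0,-1]);print('fix wx,wy',np.degrees(a).round(2)[:2], 'j7',np.round(o['joint_pos'][6],2)); return o,M
E
python3 -c "
from h import *
st();snap('wrist','w2')"
```

```text
time_s: 2.2
ee_pos: [0.508, -0.2221, 0.0982]
tcp_rot: [-0.476, 0.478, -0.519, 0.525]
force: [0.4, -1.0, 1.0]
opening: 0.0521
t 2.2 p [ 0.508  -0.2221  0.0982] yaw -5.15 y [ 0.0036 -0.0091 -1.    ] F [ 0.4 -1.   1. ] T [-0.02 -0.04  0.03] open 0.0521
fix wx,wy [0.52 0.21] j7 -1.29
```

View pics/w2.png

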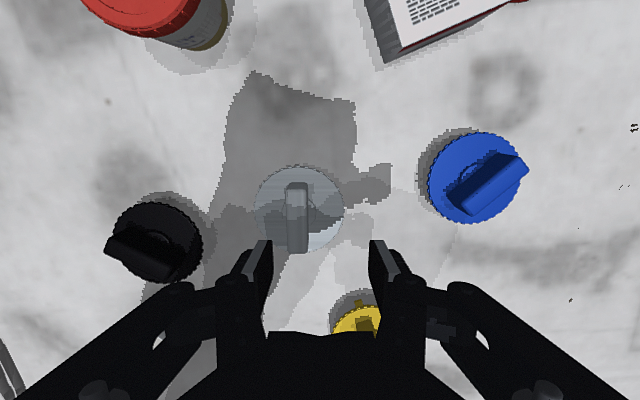

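```bash
python3 - <<'E'
from h import *
w=ld('w2');print(ray(w,299.5,209,.023))
a,b=ray(w,297.5,184,.048),ray(w,297,252,.048);print(a,b,(a+b)/2,np.linalg.norm(a-b),np.degrees(np.arctan2(*(a-b)[1::-1])))
im=cv2.imread('pics/w2.png')
cv2.imwrite('pics/z2.png',cv2.resize(im[155:260,230:370],(800,600),interpolation=cv2.INTER_CUBIC))
E
```

```text
[ 0.51660556 -0.20789222  0.023     ]
[ 0.54070311 -0.2108687   0.048     ] [ 0.49392351 -0.20525192  0.048     ] [ 0.51731331 -0.20806031  0.048     ] 0.04711559570137752 -6.846671607895772
```

View pics/z2.png

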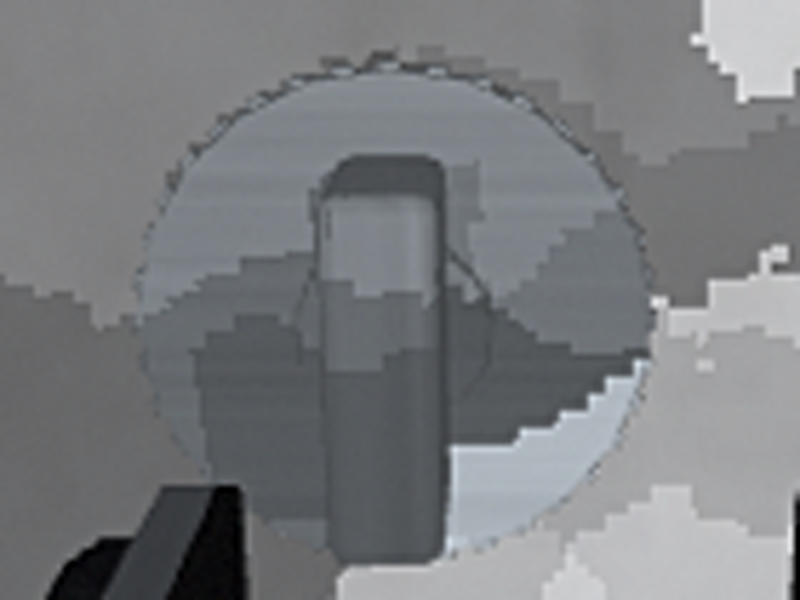

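```bash
python3 -m handwheel '[[100,0.003,0.005,-0.006,0.2,0.1,0],[100,0.003,0.005,-0.008,0.2,0.1,0],[100,0.001,0.002,-0.006,0,0,0],[100,0,0,0,0,0,0],[100,0,0,0,0,0,0]]'; python3 -c "
from h import *
st()"
```

```text
time_s: 2.67
ee_pos: [0.5185, -0.2101, 0.0813]
tcp_rot: [-0.478, 0.476, -0.519, 0.525]
force: [1.0, 0.2, 0.4]
opening: 0.0519
t 2.6667 p [ 0.5185 -0.2101  0.0813] yaw -5.17 y [ 0.0086 -0.0044 -1.    ] F [1.  0.2 0.4] T [ 0.02  0.02 -0.  ] open 0.0519
fix wx,wy [0.25 0.5 ] j7 -1.31
```

```bash
python3 -m handwheel '[[100,-0.001,0.001,-0.008,0.1,0.2,0],[100,-0.0005,0.001,-0.009,0.1,0.2,0],[100,0,0,-0.008,0,0,0],[100,0,0,-0.003,0,0,0],[100,0,0,0,0,0,0],[100,0,0,0,0,0,0]]'; python3 -c "
from h import *
st()"
```

```text
time_s: 3.17
ee_pos: [0.5171, -0.2072, 0.0503]
tcp_rot: [-0.477, 0.477, -0.521, 0.522]
force: [0.1, -0.6, 0.4]
opening: 0.052
t 3.1667 p [ 0.5171 -0.2072  0.0503] yaw -5.09 y [ 1.e-03 -5.e-04 -1.e+00] F [ 0.1 -0.6  0.4] T [ 0.   -0.03 -0.01] open 0.052
fix wx,wy [0.03 0.06] j7 -1.31
```

```bash
python3 -m handwheel '[[100,-0.0007,0,-0.003,0,0,0],[100,0,0,-0.001,0,0,0],[100,0,0,0,0,0,0]]'; python3 -c "
from h import *
st()"; python3 -m handwheel '[[150,0,0,0,0,0,0],[180,0,0,0,0,0,0],[200,0,0,0,0,0,0],[215,0,0,0,0,0,0],[230,0,0,0,0,0,0],[255,0,0,0,0,0,0],[255,0,0,0,0,0,0],[255,0,0,0,0,0,0]]';python3 -c "
from h import *
st();snap('wrist','w3')"
```

```text
time_s: 3.42
ee_pos: [0.5163, -0.2076, 0.046]
tcp_rot: [-0.477, 0.477, -0.521, 0.522]
force: [-0.9, 1.1, 1.1]
opening: 0.0519
t 3.4167 p [ 0.5163 -0.2076  0.046 ] yaw -5.12 y [ 1.2e-03 -8.0e-04 -1.0e+00] F [-0.9  1.1  1.1] T [-0.01 -0.04 -0.02] open 0.0519
fix wx,wy [0.05 0.07] j7 -1.31
time_s: 4.08
ee_pos: [0.5167, -0.2079, 0.0467]
tcp_rot: [-0.478, 0.477, -0.521, 0.523]
force: [-0.6, 0.5, -0.3]
opening: 0.0127
t 4.0833 p [ 0.5167 -0.2079  0.0467] yaw -5.14 y [ 0.0028 -0.0013 -1.    ] F [-0.6  0.5 -0.3] T [ 0.02 -0.03 -0.02] open 0.0127
fix wx,wy [0.08 0.16] j7 -1.31
```

View pics/w3.png

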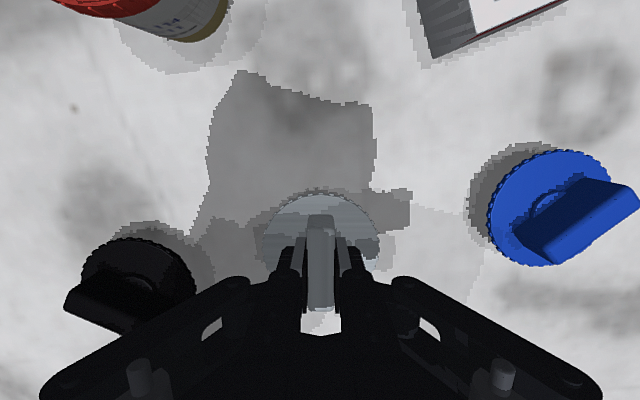

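```bash
python3 -m handwheel '[[255,0,0,0.005,0,0,0],[255,0,0,0.015,0,0,0],[255,0,0,0.03,0,0,0],[255,-0.002,0.02,0.035,0,0,0],[255,-0.002,0.035,0.035,0,0,0],[255,-0.002,0.035,0.02,0,0,0],[255,-0.002,0.035,0,0,0,0],[255,0,0.035,0,0,0,0],[255,0,0.03,0,0,0,0],[255,0,0,0,0,0,0]]';python3 -m handwheel '[[255,0,0,0,0,0,0],[255,0,0,0,0,0,0]]'; python3 -c "
from h import *
st();snap('wrist','w4')"
```

```text
time_s: 4.97
ee_pos: [0.5039, -0.0163, 0.1909]
tcp_rot: [-0.475, 0.473, -0.524, 0.525]
force: [0.1, -0.0, -1.5]
opening: 0.0129
time_s: 5.13
ee_pos: [0.5033, -0.0138, 0.1915]
tcp_rot: [-0.477, 0.475, -0.523, 0.523]
force: [0.5, 0.5, -1.9]
opening: 0.0126
t 5.1333 p [ 0.5033 -0.0138  0.1915] yaw -5.4 y [ 0.0024  0.0015 -1.    ] F [ 0.5  0.5 -1.9] T [-0.01 -0.03  0.07] open 0.0126
fix wx,wy [-0.09  0.14] j7 -1.66
```

View pics/w4.png

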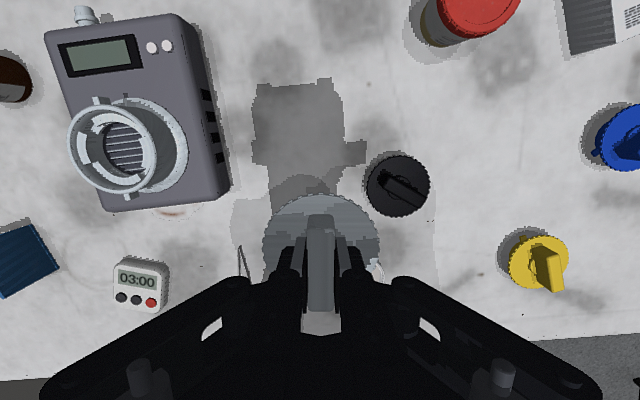

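```bash
python3 - <<'E'
from h import *
im=cv2.imread('pics/w4.png')
cv2.imwrite('pics/z4.png',cv2.resize(im[90:210,50:210],(800,600),interpolation=cv2.INTER_CUBIC))
E
```

```text
(no output)
```

View pics/z4.png

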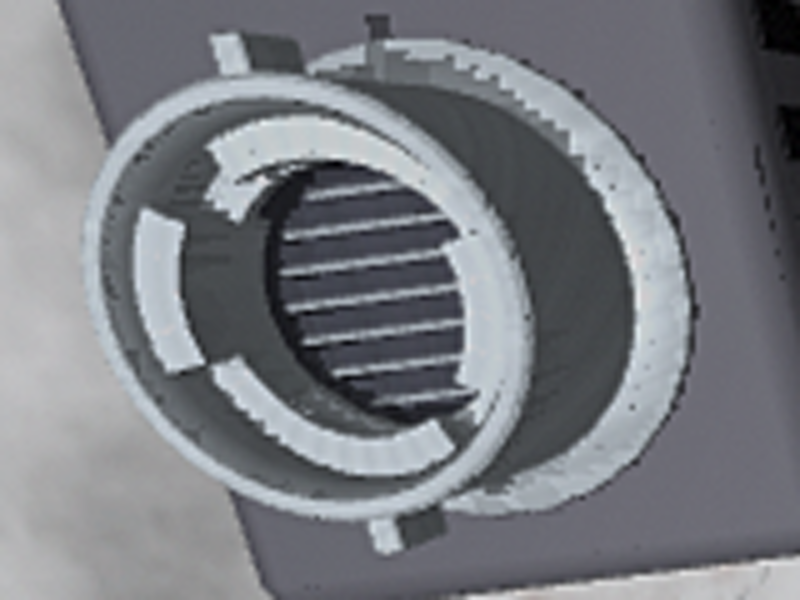

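```bash
python3 - <<'E'
from h import *
from scipy.optimize import least_squares
w=ld('w4')
f=lambda x,y,z=.092:ray(w,50+x/5-.5,90+y/5-.5,z)
P=np.array([f(*p) for p in [(83,250),(95,200),(130,140),(190,93),(262,75),(340,90),(430,140),(500,225),(530,300),(533,370),(505,440),(440,500),(345,520),(250,490),(170,420),(110,340)]])[:,:2]
r=least_squares(lambda a:np.hypot(*(P-a[:2]).T)-a[2],[.57,.14,.035]);print(r.x,r.fun.round(4))
a,b=f(229,53),f(387,535);print(a,b,(a+b)/2,np.linalg.norm(a-b),np.degrees(np.arctan2(*(a-b)[1::-1])))
# case edge yaw via right side edge z=.052
e=[ray(w,u,v,.052) for u,v in ((180,18),(228,188))];print(e,np.degrees(np.arctan2(*(e[0]-e[1])[1::-1])))
E
```

```text
[0.56621362 0.14509883 0.03414976] [ 0.0012  0.0004 -0.0002 -0.      0.0002 -0.0003 -0.0003 -0.0004  0.0001
  0.0003 -0.      0.0003  0.0007 -0.0001 -0.0017 -0.0002]
[0.60403859 0.14669775 0.092     ] [0.52864032 0.14417389 0.092     ] [0.56633945 0.14543582 0.092     ] 0.07544050705079171 1.9171866323657172
[array([0.66518581, 0.08719581, 0.052     ]), array([0.5199891 , 0.07424568, 0.052     ])] 5.096738256227794
```

```bash
python3 -m handwheel '[[255,-0.003,0.02,0.001,0,0,0.8],[255,-0.007,0.03,0.001,0,0,1.1],[255,-0.008,0.03,0.001,0,0,1.1],[255,-0.008,0.03,0.001,0,0,1.1],[255,-0.005,0.02,0.001,0,0,1.1],[255,-0.003,0.01,0.001,0,0,0.8],[255,0,0,0,0,0,0],[255,0,0,0,0,0,0],[255,0,0,0,0,0,0]]'; python3 -c "
from h import *
st();snap('wrist','w5')
im=cv2.imread('pics/w5.png')"
```

```text
time_s: 5.93
ee_pos: [0.4702, 0.1113, 0.1964]
tcp_rot: [-0.493, 0.497, -0.502, 0.508]
force: [0.7, 0.5, -1.2]
opening: 0.0126
t 5.9333 p [0.4702 0.1113 0.1964] yaw -1.09 y [ 0.002  -0.01   -0.9999] F [ 0.7  0.5 -1.2] T [0.06 0.02 0.06] open 0.0126
fix wx,wy [0.57 0.12] j7 -1.88
```

View pics/w5.png

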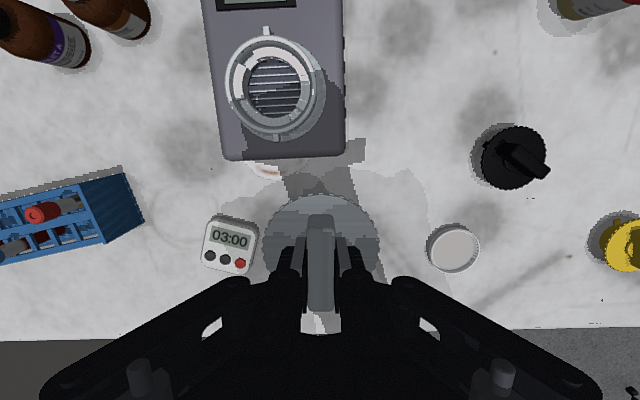

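```bash
python3 - <<'E'
from h import *
im=cv2.imread('pics/w5.png')
cv2.imwrite('pics/z5.png',cv2.resize(im[20:146,190:358],(800,600),interpolation=cv2.INTER_CUBIC))
E
```

```text
(no output)
```

View pics/z5.png

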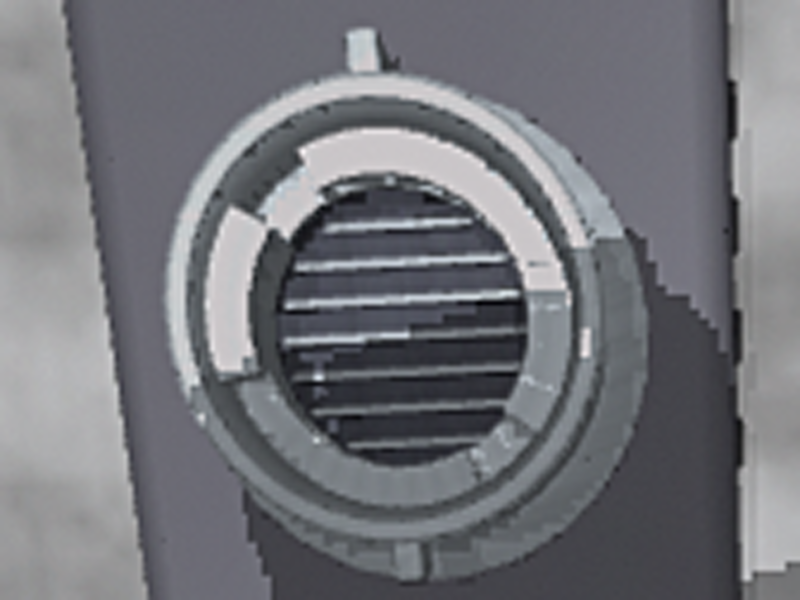

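```bash
python3 - <<'E'
from h import *
from scipy.optimize import least_squares
w=ld('w5');k=800/168
f=lambda x,y,z=.092:ray(w,190+x/k-.5,20+y/k-.5,z)
P=np.array([f(*p) for p in [(166,290),(210,160),(280,95),(370,72),(470,100),(555,180),(602,330),(540,485),(400,543),(300,510),(200,420)]])[:,:2]
r=least_squares(lambda a:np.hypot(*(P-a[:2]).T)-a[2],[.57,.14,.035]);print(r.x,r.fun.round(4))
a,b=f(362,50),f(409,562);print(a,b,(a+b)/2,np.linalg.norm(a-b),np.degrees(np.arctan2(*(a-b)[1::-1])))
e=[ray(w,u,v,.052) for u,v in ((343,30),(345,140))];print(e,np.degrees(np.arctan2(*(e[0]-e[1])[1::-1])))
e=[ray(w,190+u/k,20+v/k,.052) for u,v in ((70,50),(145,560))];print(e,np.degrees(np.arctan2(*(e[0]-e[1])[1::-1])))
# gripped bar top: yaw in hand
o,M=st(); z=o['ee_pos'][2]+.0013
for u,v in ((309.5,216),(332.5,216),(307,311),(334,311)): print(ray(w,u,v,z))
E
```

```text
[0.56618419 0.14627077 0.0343373 ] [ 0.0002 -0.      0.0003  0.0003 -0.0003 -0.0007  0.      0.0007  0.0004
 -0.0011 -0.    ]
[0.60380571 0.14726237 0.092     ] [0.52834338 0.14493889 0.092     ] [0.56607454 0.14610063 0.092     ] 0.0754980844365329 1.7635756752036462
[array([0.6140063 , 0.08807772, 0.052     ]), array([0.52287516, 0.0859559 , 0.052     ])] 1.3337830181852035
[array([0.61557511, 0.20478368, 0.052     ]), array([0.52736645, 0.20180688, 0.052     ])] 1.932843683251391
t 5.9833 p [0.4703 0.1107 0.1964] yaw -1.16 y [ 0.0021 -0.0105 -0.9999] F [-1.  -1.1 -1.9] T [ 0.   -0.03 -0.01] open 0.0128
fix wx,wy [0.6  0.12] j7 -1.88
[0.49783983 0.11592318 0.19767637]
[0.49759972 0.10531957 0.19767637]
[0.44673338 0.11873017 0.19767637]
[0.44636521 0.10493687 0.19767637]
```

```bash
python3 -m handwheel '[[255,0.015,0.006,0,0.1,0,0.4],[255,0.02,0.008,0,0.1,0,0.6],[255,0.02,0.008,0,0.1,0,0.6],[255,0.018,0.006,-0.003,0.1,0,0.5],[255,0.01,0.003,-0.005,0,0,0.4],[255,0,0,0,0,0,0],[255,0,0,0,0,0,0],[255,0,0,0,0,0,0]]'; python3 -c "
from h import *
st()"
```

```text
time_s: 6.65
ee_pos: [0.5585, 0.1249, 0.1867]
tcp_rot: [-0.496, 0.503, -0.497, 0.504]
force: [0.1, -1.5, -1.2]
opening: 0.0125
t 6.65 p [0.5585 0.1249 0.1867] yaw -0.1 y [-0.0011 -0.0137 -0.9999] F [ 0.1 -1.5 -1.2] T [ 0.02 -0.01  0.  ] open 0.0125
fix wx,wy [ 0.78 -0.06] j7 -1.85
```

```bash
python3 -m handwheel '[[255,0.003,0.008,-0.005,0.3,0,0.6],[255,0.003,0.008,-0.005,0.3,0,0.6],[255,0.001,0.004,-0.005,0.2,0,0.6],[255,0,0,0,0,0,0],[255,0,0,0,0,0,0],[255,0,0,0,0,0,0]]'; python3 -c "
from h import *
st()"
```

```text
time_s: 7.15
ee_pos: [0.5632, 0.1454, 0.1704]
tcp_rot: [-0.507, 0.509, -0.493, 0.491]
force: [0.2, -0.7, -1.7]
opening: 0.0125
t 7.15 p [0.5632 0.1454 0.1704] yaw 1.81 y [-3.9e-03  8.0e-04 -1.0e+00] F [ 0.2 -0.7 -1.7] T [ 0.07  0.02 -0.01] open 0.0125
fix wx,wy [-0.04 -0.22] j7 -1.84
```

```bash
python3 -m handwheel '[[255,0.002,0.0003,-0.006,0,-0.1,0],[255,0.0012,0.0003,-0.008,0,-0.1,0],[255,0,0,-0.006,0,0,0],[255,0,0,0,0,0,0],[255,0,0,0,0,0,0]]'; python3 -c "
from h import *
st()
for n in('scene','side','wrist'):snap(n,n+'6')
c=lambda im,x,y,w,h: cv2.resize(im[y:y+h,x:x+w],(400,300),interpolation=cv2.INTER_CUBIC)
cv2.imwrite('pics/z6.png',np.hstack([c(cv2.imread('pics/scene6.png'),150,195,120,90),c(cv2.imread('pics/side6.png'),250,85,100,75)]))"
```

```text
time_s: 7.57
ee_pos: [0.5665, 0.1458, 0.1484]
tcp_rot: [0.508, -0.508, 0.492, -0.492]
force: [0.2, -0.3, -1.4]
opening: 0.0124
t 7.5667 p [0.5665 0.1458 0.1484] yaw 1.81 y [-1.e-04  3.e-04 -1.e+00] F [ 0.2 -0.3 -1.4] T [-0.07  0.01 -0.04] open 0.0124
fix wx,wy [-0.02 -0.  ] j7 -1.84
```

View pics/z6.png

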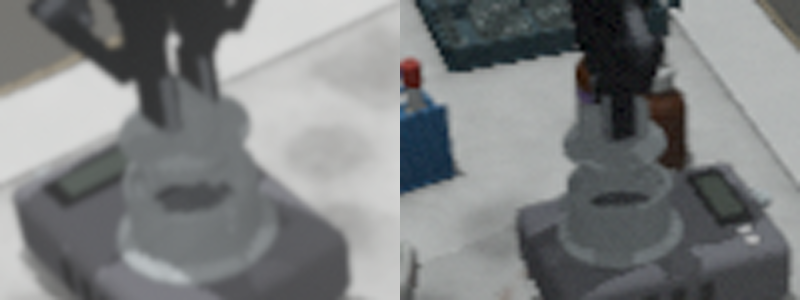

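View pics/wrist6.png

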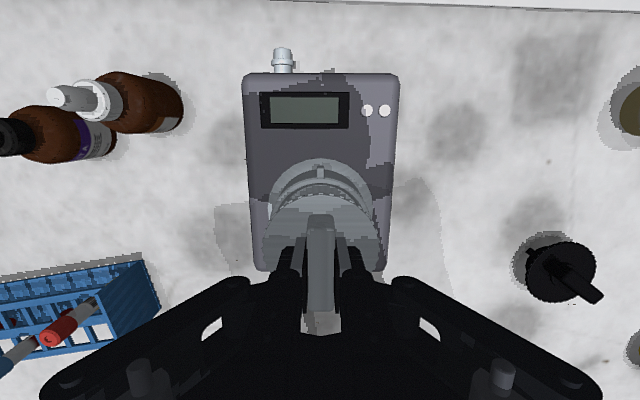

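```bash
python3 -m handwheel '[[255,0,0,-0.0015,0,0,0],[255,0,0,-0.0015,0,0,0],[255,0,0,-0.0015,0,0,0],[255,0,0,-0.001,0,0,0],[255,0,0,-0.001,0,0,0],[255,0,0,-0.0005,0,0,0],[255,0,0,-0.0005,0,0,0]]'; python3 -c "
from h import *
st()"
```

```text
time_s: 8.3
ee_pos: [0.5675, 0.146, 0.142]
tcp_rot: [0.509, -0.507, 0.492, -0.493]
force: [0.5, 0.6, -2.1]
opening: 0.0129
t 8.3 p [0.5675 0.146  0.142 ] yaw 1.8 y [ 0.0035  0.0013 -1.    ] F [ 0.5  0.6 -2.1] T [0.02 0.04 0.02] open 0.0129
fix wx,wy [-0.07  0.2 ] j7 -1.84
```

```bash
python3 -m handwheel '[[255,-0.0005,0,-0.0006,0,0.1,0],[255,-0.0003,0,-0.0006,0,0.1,0],[255,0,0,-0.0006,0,0,0],[255,0,0,-0.0006,0,0,0],[255,0,0,-0.0006,0,0,0],[255,0,0,-0.0006,0,0,0]]'; python3 -c "
from h import *
st()"
```

```text
time_s: 8.8
ee_pos: [0.5667, 0.1461, 0.1381]
tcp_rot: [0.508, -0.508, 0.492, -0.492]
force: [-0.4, 0.3, -1.7]
opening: 0.0125
t 8.8 p [0.5667 0.1461 0.1381] yaw 1.8 y [-2.0e-04  1.4e-03 -1.0e+00] F [-0.4  0.3 -1.7] T [0.01 0.02 0.04] open 0.0125
fix wx,wy [-0.08 -0.01] j7 -1.84
```

```bash
for i in 1; do python3 -m handwheel '[[255,-0.0001,0,-0.0005,0,0,0],[255,-0.0001,0,-0.0005,0,0,0],[255,0,0,-0.0005,0,0,0],[255,0,0,-0.0005,0,0,0],[255,0,0,-0.0005,0,0,0]]'; done;  python3 -c "
from h import *
st()"
```

```text
time_s: 9.22
ee_pos: [0.5665, 0.1461, 0.1353]
tcp_rot: [0.508, -0.507, 0.492, -0.492]
force: [1.6, -0.0, -1.6]
opening: 0.0126
t 9.2167 p [0.5665 0.1461 0.1353] yaw 1.8 y [-2.0e-04  1.4e-03 -1.0e+00] F [ 1.6 -0.  -1.6] T [ 0.03 -0.02 -0.06] open 0.0126
fix wx,wy [-0.08 -0.01] j7 -1.84
```

```bash
python3 -m handwheel '[[255,0,0,-0.0004,0,0,0],[255,0,0,-0.0004,0,0,0],[255,0,0,-0.0004,0,0,0],[255,0,0,-0.0004,0,0,0]]'; python3 -m handwheel '[[255,0,0,-0.0004,0,0,0],[255,0,0,-0.0004,0,0,0],[255,0,0,-0.0004,0,0,0]]';  python3 -c "
from h import *
st()"
```

```text
time_s: 9.55
ee_pos: [0.5665, 0.1461, 0.1335]
tcp_rot: [0.508, -0.507, 0.492, -0.492]
force: [-0.3, 0.0, -2.0]
opening: 0.0126
time_s: 9.8
ee_pos: [0.5665, 0.1461, 0.1322]
tcp_rot: [0.508, -0.507, 0.492, -0.492]
force: [0.2, 0.4, -1.0]
opening: 0.0127
t 9.8 p [0.5665 0.1461 0.1322] yaw 1.81 y [-1.0e-04  1.4e-03 -1.0e+00] F [ 0.2  0.4 -1. ] T [ 0.04 -0.05  0.02] open 0.0127
fix wx,wy [-0.08 -0.01] j7 -1.84
```

```bash
python3 -m handwheel '[[255,0,0,-0.0003,0,0,0],[255,0,0,-0.0003,0,0,0],[255,0,0,-0.0003,0,0,0]]'; python3 -m handwheel '[[255,0,0,-0.0003,0,0,0],[255,0,0,-0.0003,0,0,0],[255,0,0,-0.0003,0,0,0]]';python3 -m handwheel '[[255,0,0,-0.0003,0,0,0],[255,0,0,-0.0003,0,0,0]]';  python3 -c "
from h import *
st()"
```

```text
time_s: 10.05
ee_pos: [0.5665, 0.1461, 0.1312]
tcp_rot: [0.508, -0.507, 0.492, -0.492]
force: [-0.3, -0.6, -1.3]
opening: 0.0124
time_s: 10.3
ee_pos: [0.5666, 0.1461, 0.1307]
tcp_rot: [0.508, -0.507, 0.492, -0.492]
force: [-0.3, -0.8, 1.7]
opening: 0.0125
time_s: 10.47
ee_pos: [0.5666, 0.1461, 0.1307]
tcp_rot: [0.508, -0.507, 0.492, -0.492]
force: [-0.7, -0.8, 1.8]
opening: 0.0126
t 10.4667 p [0.5666 0.1461 0.1307] yaw 1.8 y [ 2.0e-04  1.5e-03 -1.0e+00] F [-0.7 -0.8  1.8] T [-0.01  0.15  0.03] open 0.0126
fix wx,wy [-0.08  0.01] j7 -1.84
```

```bash
python3 -m handwheel '[[255,0,0,-0.0003,0,0,2],[255,0,0,-0.0003,0,0,2],[255,0,0,-0.0003,0,0,2],[255,0,0,-0.0003,0,0,2]]'; python3 -c "
from h import *
st()"; python3 -m handwheel '[[255,0,0,-0.0003,0,0,2],[255,0,0,-0.0003,0,0,2],[255,0,0,-0.0003,0,0,2],[255,0,0,-0.0003,0,0,2]]'; python3 -c "
from h import *
st()"
```

```text
time_s: 10.8
ee_pos: [0.5675, 0.1465, 0.1311]
tcp_rot: [0.543, -0.541, 0.454, -0.454]
force: [-1.0, -0.4, 2.7]
opening: 0.0125
t 10.8 p [0.5675 0.1465 0.1311] yaw 10.07 y [ 0.003   0.0024 -1.    ] F [-1.  -0.4  2.7] T [-0.01  0.16 -0.02] open 0.0125
fix wx,wy [-0.14  0.17] j7 -1.73
time_s: 11.13
ee_pos: [0.5685, 0.1472, 0.1315]
tcp_rot: [0.576, -0.571, 0.413, -0.414]
force: [0.3, 0.4, 0.3]
opening: 0.0127
t 11.1333 p [0.5685 0.1472 0.1315] yaw 18.4 y [ 0.0054  0.0047 -1.    ] F [0.3 0.4 0.3] T [ 0.02  0.2  -0.08] open 0.0127
fix wx,wy [-0.27  0.31] j7 -1.62
```

```bash
python3 -m handwheel '[[255,-0.0006,-0.0003,-0.0003,-0.1,0.12,2],[255,-0.0006,-0.0003,-0.0003,-0.1,0.12,2],[255,-0.0006,-0.0003,-0.0003,-0.1,0.12,2],[255,-0.0006,-0.0003,-0.0003,-0.1,0.12,2]]'; python3 -c "
from h import *
st()"
```

```text
time_s: 11.47
ee_pos: [0.568, 0.1476, 0.1316]
tcp_rot: [0.603, -0.601, 0.37, -0.371]
force: [-0.7, 0.2, 1.0]
opening: 0.0125
t 11.4667 p [0.568  0.1476 0.1316] yaw 26.78 y [ 0.0019  0.0015 -1.    ] F [-0.7  0.2  1. ] T [ 0.01 -0.01 -0.03] open 0.0125
fix wx,wy [-0.09  0.11] j7 -1.51
```

```bash
python3 -m handwheel '[[255,-0.0006,-0.0007,-0.0003,-0.06,0.08,2],[255,-0.0006,-0.0007,-0.0003,-0.06,0.08,2],[255,-0.0006,-0.0007,-0.0003,-0.06,0.08,2]]'; python3 -c "
from h import *
st()"; python3 -m handwheel '[[255,-0.0005,-0.0006,-0.0003,-0.06,0.08,2],[255,-0.0005,-0.0006,-0.0003,-0.06,0.08,2],[255,-0.0005,-0.0006,-0.0003,-0.06,0.08,2]]'; python3 -c "
from h import *
st()"
```

```text
time_s: 11.72
ee_pos: [0.5681, 0.1464, 0.1316]
tcp_rot: [0.622, -0.621, 0.336, -0.338]
force: [-0.7, -0.3, -0.3]
opening: 0.0124
t 11.7167 p [0.5681 0.1464 0.1316] yaw 33.07 y [ 2.5e-03  6.0e-04 -1.0e+00] F [-0.7 -0.3 -0.3] T [ 0.07 -0.08 -0.02] open 0.0124
fix wx,wy [-0.03  0.15] j7 -1.42
time_s: 11.97
ee_pos: [0.5686, 0.145, 0.1314]
tcp_rot: [0.639, -0.639, 0.302, -0.304]
force: [-1.3, 1.7, 0.6]
opening: 0.013
t 11.9667 p [0.5686 0.145  0.1314] yaw 39.3 y [ 3.2e-03 -5.0e-04 -1.0e+00] F [-1.3  1.7  0.6] T [ 0.45  0.33 -0.04] open 0.013
fix wx,wy [0.03 0.18] j7 -1.34
```

```bash
python3 -m handwheel '[[255,-0.001,0.0004,-0.0003,0,0.1,1],[255,-0.0008,0.0003,-0.0003,0,0.1,1]]'; python3 -c "
from h import *
st()"; python3 -m handwheel '[[255,-0.0008,0,-0.0004,0,0.1,1.5],[255,-0.0008,0,-0.0004,0,0.1,1.5]]'; python3 -c "
from h import *
st()"
```

```text
time_s: 12.13
ee_pos: [0.567, 0.1459, 0.1307]
tcp_rot: [0.645, -0.644, 0.291, -0.291]
force: [-0.1, 0.3, -2.2]
opening: 0.0126
t 12.1333 p [0.567  0.1459 0.1307] yaw 41.42 y [ 3.e-04  2.e-04 -1.e+00] F [-0.1  0.3 -2.2] T [ 0.02  0.03 -0.02] open 0.0126
fix wx,wy [-0.01  0.02] j7 -1.31
time_s: 12.3
ee_pos: [0.5661, 0.1456, 0.1297]
tcp_rot: [-0.652, 0.653, -0.273, 0.272]
force: [1.1, 0.7, 1.6]
opening: 0.0124
t 12.3 p [0.5661 0.1456 0.1297] yaw 44.6 y [-1.6e-03 -2.0e-04 -1.0e+00] F [1.1 0.7 1.6] T [-0.05 -0.41 -0.22] open 0.0124
fix wx,wy [ 0.01 -0.09] j7 -1.27
```

```bash
python3 -m handwheel '[[255,0.0003,0.0002,-0.0004,0,-0.05,0],[255,0,0.0002,-0.0004,0,0,0],[255,0,0,-0.0004,0,0,0]]'; python3 -c "
from h import *
st()"
```

```text
time_s: 12.55
ee_pos: [0.5663, 0.1457, 0.129]
tcp_rot: [-0.652, 0.652, -0.273, 0.273]
force: [-0.9, -0.4, 1.6]
opening: 0.0126
t 12.55 p [0.5663 0.1457 0.129 ] yaw 44.56 y [-1.2e-03 -1.0e-04 -1.0e+00] F [-0.9 -0.4  1.6] T [-0.    0.08 -0.07] open 0.0126
fix wx,wy [ 0.01 -0.07] j7 -1.27
```

```bash
python3 -m handwheel '[[255,0,0,-0.0004,0,0,0.7],[255,0,0,-0.0004,0,0,0.7]]'; python3 -m handwheel '[[255,0,0,-0.0004,0,0,0],[255,0,0,-0.0004,0,0,0],[255,0,0,-0.0004,0,0,0]]'; python3 -c "
from h import *
st()"
```

```text
time_s: 12.72
ee_pos: [0.5664, 0.1457, 0.1289]
tcp_rot: [-0.655, 0.656, -0.266, 0.265]
force: [-1.4, -0.1, 4.0]
opening: 0.0125
time_s: 12.97
ee_pos: [0.5664, 0.1457, 0.1288]
tcp_rot: [0.655, -0.655, 0.266, -0.266]
force: [-1.2, -0.7, 3.8]
opening: 0.0127
t 12.9667 p [0.5664 0.1457 0.1288] yaw 45.84 y [-8.e-04  4.e-04 -1.e+00] F [-1.2 -0.7  3.8] T [-0.12  0.27 -0.36] open 0.0127
fix wx,wy [-0.02 -0.04] j7 -1.25
```

```bash
python3 -m handwheel '[[255,0,0,-0.0003,0,0,1],[255,0,0,-0.0003,0,0,1]]'; python3 -c "
from h import *
st();snap('side','side7');snap('scene','scene7');snap('wrist','wrist7')
c=lambda im,x,y,w,h: cv2.resize(im[y:y+h,x:x+w],(400,300),interpolation=cv2.INTER_CUBIC)
cv2.imwrite('pics/z7.png',np.hstack([c(cv2.imread('pics/scene7.png'),170,220,80,60),c(cv2.imread('pics/side7.png'),270,100,80,60)]))"
```

```text
time_s: 13.13
ee_pos: [0.5663, 0.1457, 0.1288]
tcp_rot: [0.66, -0.659, 0.255, -0.254]
force: [-2.1, -0.1, 6.2]
opening: 0.0126
t 13.1333 p [0.5663 0.1457 0.1288] yaw 47.74 y [-9.e-04  9.e-04 -1.e+00] F [-2.1 -0.1  6.2] T [-0.06  0.46 -0.94] open 0.0126
fix wx,wy [-0.05 -0.05] j7 -1.23
```

View pics/z7.png

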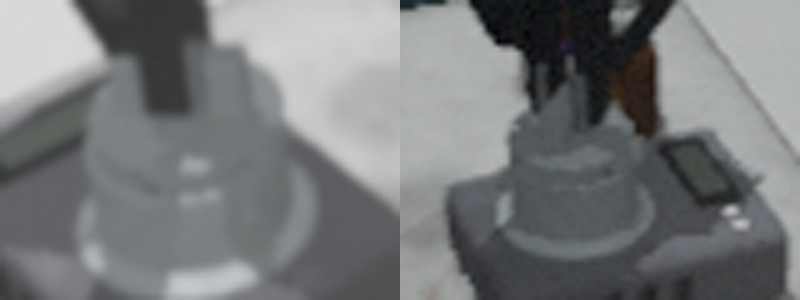

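View pics/wrist7.png

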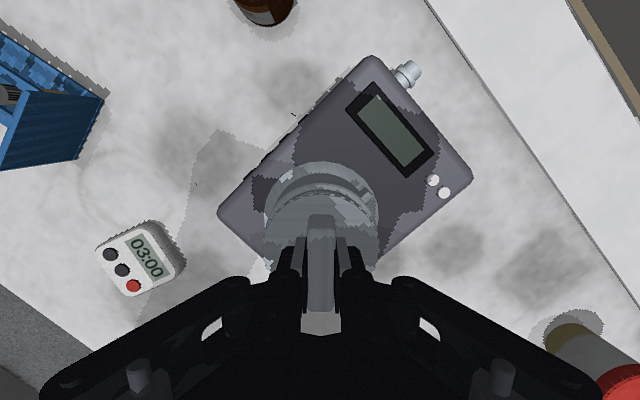

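```bash
python3 -m handwheel '[[255,0,0,0,0,0,-1],[255,0,0,-0.0003,0,0,-1]]'; python3 -c "
from h import *
st()";python3 -m handwheel '[[255,0,0,-0.0003,0,0,-0.5],[255,0,0,-0.0003,0,0,0],[255,0,0,-0.0003,0,0,0]]'; python3 -c "
from h import *
st()"
```

```text
time_s: 13.45
ee_pos: [0.5663, 0.1458, 0.1285]
tcp_rot: [0.655, -0.655, 0.267, -0.266]
force: [-0.4, -0.2, 3.0]
opening: 0.013
t 13.45 p [0.5663 0.1458 0.1285] yaw 45.68 y [-9.0e-04  1.5e-03 -1.0e+00] F [-0.4 -0.2  3. ] T [-0.05  0.17 -0.19] open 0.013
fix wx,wy [-0.08 -0.05] j7 -1.25
time_s: 13.7
ee_pos: [0.5665, 0.1458, 0.1274]
tcp_rot: [0.654, -0.654, 0.269, -0.269]
force: [-1.2, 0.3, 4.0]
opening: 0.013
t 13.7 p [0.5665 0.1458 0.1274] yaw 45.25 y [-2.e-04  1.e-03 -1.e+00] F [-1.2  0.3  4. ] T [-0.08  0.24 -0.22] open 0.013
fix wx,wy [-0.06 -0.01] j7 -1.26
```

```bash
python3 -m handwheel '[[255,0,0,-0.0003,0,0,-0.7],[255,0,0,-0.0003,0,0,-0.3],[255,0,0,-0.0003,0,0,0]]'; python3 -c "
from h import *
st()";python3 -m handwheel '[[255,0,0,-0.0003,0,0,0],[255,0,0,-0.0003,0,0,0],[255,0,0,-0.0003,0,0,0]]'; python3 -c "
from h import *
st()"
```

```text
time_s: 13.95
ee_pos: [0.5666, 0.1459, 0.1253]
tcp_rot: [0.652, -0.651, 0.275, -0.274]
force: [-0.5, -0.8, -0.5]
opening: 0.0125
t 13.95 p [0.5666 0.1459 0.1253] yaw 44.32 y [-1.e-04  7.e-04 -1.e+00] F [-0.5 -0.8 -0.5] T [-0.03 -0.07 -0.12] open 0.0125
fix wx,wy [-0.04 -0.  ] j7 -1.27
time_s: 14.2
ee_pos: [0.5666, 0.1459, 0.1236]
tcp_rot: [0.652, -0.652, 0.274, -0.274]
force: [-1.5, -0.3, 5.3]
opening: 0.0126
t 14.2 p [0.5666 0.1459 0.1236] yaw 44.38 y [-3.e-04  5.e-04 -1.e+00] F [-1.5 -0.3  5.3] T [-0.11  0.25 -0.14] open 0.0126
fix wx,wy [-0.03 -0.02] j7 -1.27
```

```bash
python3 -m handwheel '[[255,0,0,-0.0002,0,0,-1],[255,0,0,-0.0002,0,0,-2],[255,0,0,-0.0002,0,0,-2],[255,0,0,-0.0002,0,0,-2]]'; python3 -c "
from h import *
st()"
```

```text
time_s: 14.53
ee_pos: [0.5673, 0.146, 0.1237]
tcp_rot: [0.634, -0.633, 0.314, -0.315]
force: [0.5, 0.4, 2.2]
opening: 0.0125
t 14.5333 p [0.5673 0.146  0.1237] yaw 37.12 y [ 1.8e-03  5.0e-04 -1.0e+00] F [0.5 0.4 2.2] T [-0.11  0.04  0.02] open 0.0125
fix wx,wy [-0.03  0.1 ] j7 -1.37
```

```bash
python3 -m handwheel '[[255,-0.0003,0,-0.0003,0,0.05,-2],[255,-0.0003,0,-0.0003,0,0.05,-2],[255,-0.0003,0,-0.0003,0,0.05,-2]]'; python3 -c "
from h import *
st()";python3 -m handwheel '[[255,-0.0003,0,-0.0003,0,0.05,-2],[255,-0.0003,0,-0.0003,0,0.05,-2],[255,-0.0003,0,-0.0003,0,0.05,-2]]'; python3 -c "
from h import *
st()"
```

```text
time_s: 14.78
ee_pos: [0.5675, 0.1462, 0.1237]
tcp_rot: [0.615, -0.614, 0.348, -0.35]
force: [0.3, 0.5, 2.6]
opening: 0.0128
t 14.7833 p [0.5675 0.1462 0.1237] yaw 30.84 y [ 2.4e-03  4.0e-04 -1.0e+00] F [0.3 0.5 2.6] T [-0.08 -0.01 -0.02] open 0.0128
fix wx,wy [-0.02  0.14] j7 -1.45
time_s: 15.03
ee_pos: [0.5677, 0.1464, 0.1237]
tcp_rot: [0.596, -0.594, 0.381, -0.383]
force: [0.2, -0.2, 2.4]
opening: 0.0129
t 15.0333 p [0.5677 0.1464 0.1237] yaw 24.56 y [ 2.9e-03  3.0e-04 -1.0e+00] F [ 0.2 -0.2  2.4] T [-0.08  0.05 -0.  ] open 0.0129
fix wx,wy [-0.02  0.16] j7 -1.54
```

```bash
python3 -m handwheel '[[255,-0.0006,-0.0002,-0.0004,0,0.08,-2],[255,-0.0006,-0.0002,-0.0004,0,0.08,-2],[255,-0.0006,-0.0002,-0.0004,0,0.08,-2]]'; python3 -c "
from h import *
st()";python3 -m handwheel '[[255,-0.0005,-0.0002,-0.0004,0,0.08,-2],[255,-0.0005,-0.0002,-0.0004,0,0.08,-2],[255,-0.0005,-0.0002,-0.0004,0,0.08,-2]]'; python3 -c "
from h import *
st()"
```

```text
time_s: 15.28
ee_pos: [0.5674, 0.1464, 0.1236]
tcp_rot: [0.574, -0.572, 0.413, -0.415]
force: [0.0, -0.5, 2.0]
opening: 0.0124
t 15.2833 p [0.5674 0.1464 0.1236] yaw 18.3 y [ 3.2e-03  7.0e-04 -1.0e+00] F [ 0.  -0.5  2. ] T [-0.06 -0.04 -0.01] open 0.0124
fix wx,wy [-0.04  0.18] j7 -1.62
time_s: 15.53
ee_pos: [0.5674, 0.1462, 0.1236]
tcp_rot: [0.551, -0.549, 0.444, -0.446]
force: [0.8, -0.4, 2.6]
opening: 0.0128
t 15.5333 p [0.5674 0.1462 0.1236] yaw 12.03 y [ 3.3e-03  9.0e-04 -1.0e+00] F [ 0.8 -0.4  2.6] T [-0.09 -0.03  0.09] open 0.0128
fix wx,wy [-0.05  0.19] j7 -1.7
```

```bash
python3 -c "
from h import *
snap('side','side8');snap('scene','scene8');snap('wrist','wrist8')
c=lambda im,x,y,w,h: cv2.resize(im[y:y+h,x:x+w],(400,300),interpolation=cv2.INTER_CUBIC)
cv2.imwrite('pics/z8.png',np.vstack([np.hstack([c(cv2.imread('pics/scene8.png'),170,220,80,60),c(cv2.imread('pics/side8.png'),270,100,80,60)]),np.hstack([c(cv2.imread('pics/wrist8.png'),240,150,160,120),c(cv2.imread('pics/wrist6.png'),240,150,160,120)])]))"
```

```text
(no output)
```

View pics/z8.png

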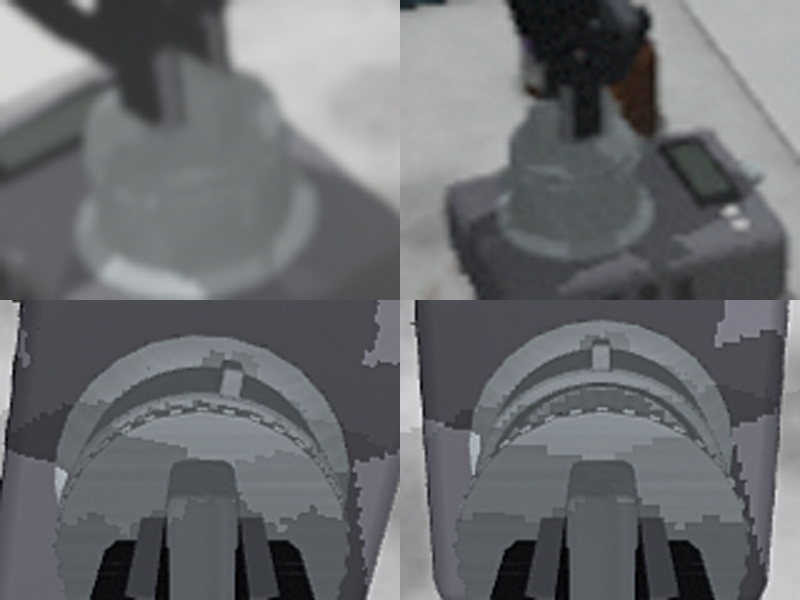

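```bash
python3 -m handwheel '[[255,-0.0006,-0.0001,-0.0004,0,0.1,-2],[255,-0.0006,-0.0001,-0.0004,0,0.1,-2],[255,-0.0006,-0.0001,-0.0004,0,0.1,-2]]'; python3 -c "
from h import *
st()";python3 -m handwheel '[[255,-0.0004,0,-0.0004,0,0.08,-2],[255,-0.0004,0,-0.0004,0,0.08,-2],[255,-0.0004,0,-0.0004,0,0.08,-2]]'; python3 -c "
from h import *
st()"
```

```text
time_s: 15.93
ee_pos: [0.5668, 0.1459, 0.1229]
tcp_rot: [0.526, -0.525, 0.473, -0.473]
force: [0.4, -0.7, 2.1]
opening: 0.0129
t 15.9333 p [0.5668 0.1459 0.1229] yaw 6.1 y [ 0.0011  0.0011 -1.    ] F [ 0.4 -0.7  2.1] T [-0.08 -0.04  0.01] open 0.0129
fix wx,wy [-0.06  0.06] j7 -1.78
time_s: 16.18
ee_pos: [0.5668, 0.1452, 0.1223]
tcp_rot: [0.5, -0.5, 0.5, -0.5]
force: [0.6, -1.3, 3.2]
opening: 0.0125
t 16.1833 p [0.5668 0.1452 0.1223] yaw -0.03 y [-3.e-04  6.e-04 -1.e+00] F [ 0.6 -1.3  3.2] T [-0.4  -0.03  0.02] open 0.0125
fix wx,wy [-0.03 -0.02] j7 -1.86
```

```bash
python3 -m handwheel '[[255,-0.0001,0.0004,-0.0004,0,0,-2],[255,-0.0001,0.0004,-0.0004,0,0,-2],[255,-0.0001,0.0004,-0.0004,0,0,-2]]'; python3 -c "
from h import *
st()";python3 -m handwheel '[[255,-0.0002,0.0003,-0.0004,0,0,-2],[255,-0.0002,0.0003,-0.0004,0,0,-2],[255,-0.0002,0.0003,-0.0004,0,0,-2]]'; python3 -c "
from h import *
st()"
```

```text
time_s: 16.43
ee_pos: [0.5672, 0.1444, 0.1218]
tcp_rot: [-0.472, 0.472, -0.526, 0.527]
force: [0.1, -1.2, 1.8]
opening: 0.0126
t 16.4333 p [0.5672 0.1444 0.1218] yaw -6.22 y [ 7.0e-04 -1.9e-03 -1.0e+00] F [ 0.1 -1.2  1.8] T [-0.23  0.13  0.03] open 0.0126
fix wx,wy [0.11 0.04] j7 -1.94
time_s: 16.68
ee_pos: [0.5674, 0.1443, 0.1213]
tcp_rot: [-0.443, 0.443, -0.55, 0.552]
force: [0.6, 0.1, 1.3]
opening: 0.0127
t 16.6833 p [0.5674 0.1443 0.1213] yaw -12.38 y [ 0.0021 -0.0033 -1.    ] F [0.6 0.1 1.3] T [-0.01  0.11  0.  ] open 0.0127
fix wx,wy [0.19 0.12] j7 -2.02
```

```bash
python3 -m handwheel '[[255,-0.0005,0.0008,-0.0004,0.1,0.08,-2],[255,-0.0005,0.0008,-0.0004,0.1,0.08,-2],[255,-0.0005,0.0008,-0.0004,0.1,0.08,-2]]'; python3 -c "
from h import *
st()";python3 -m handwheel '[[255,-0.0005,0.0007,-0.0004,0.05,0.05,-2],[255,-0.0005,0.0007,-0.0004,0.05,0.05,-2]]'; python3 -c "
from h import *
st()"
```

```text
time_s: 16.93
ee_pos: [0.5666, 0.1454, 0.1203]
tcp_rot: [0.413, -0.413, 0.574, -0.574]
force: [0.8, -2.9, 3.9]
opening: 0.0128
t 16.9333 p [0.5666 0.1454 0.1203] yaw -18.54 y [-8.e-04  3.e-04 -1.e+00] F [ 0.8 -2.9  3.9] T [-0.45 -0.    0.07] open 0.0128
fix wx,wy [-0.02 -0.05] j7 -2.1
time_s: 17.1
ee_pos: [0.5663, 0.1459, 0.1198]
tcp_rot: [0.392, -0.392, 0.589, -0.588]
force: [-0.1, -0.0, 2.5]
opening: 0.0125
t 17.1 p [0.5663 0.1459 0.1198] yaw -22.67 y [-0.0011  0.0014 -1.    ] F [-0.1 -0.   2.5] T [-0.03 -0.1   0.01] open 0.0125
fix wx,wy [-0.08 -0.06] j7 -2.16
```

```bash
python3 -m handwheel '[[255,0,0.0002,-0.0004,-0.04,-0.03,-1.5],[255,0,0.0002,-0.0004,-0.04,-0.03,-1.5]]'; python3 -c "
from h import *
st()";python3 -m handwheel '[[255,0,0.0002,-0.0004,0,0,-1.5],[255,0,0.0002,-0.0004,0,0,-1.5]]'; python3 -c "
from h import *
st()"
```

```text
time_s: 17.27
ee_pos: [0.5667, 0.1463, 0.1197]
tcp_rot: [-0.376, 0.376, -0.599, 0.599]
force: [-1.1, -0.2, 5.3]
opening: 0.0128
t 17.2667 p [0.5667 0.1463 0.1197] yaw -25.76 y [ 1.1e-03  1.0e-04 -1.0e+00] F [-1.1 -0.2  5.3] T [-0.27  0.21  0.08] open 0.0128
fix wx,wy [-0.    0.06] j7 -2.2
time_s: 17.43
ee_pos: [0.5668, 0.1464, 0.1197]
tcp_rot: [-0.36, 0.359, -0.608, 0.609]
force: [-0.8, -0.9, 5.0]
opening: 0.0128
t 17.4333 p [0.5668 0.1464 0.1197] yaw -28.88 y [ 1.7e-03 -6.0e-04 -1.0e+00] F [-0.8 -0.9  5. ] T [-0.15  0.14  0.1 ] open 0.0128
fix wx,wy [0.03 0.1 ] j7 -2.24
```

```bash
python3 -m handwheel '[[255,0,0,0,0,0,0],[255,0,0,0,0,0,0]]'; python3 -c "
from h import *
st()";python3 -m handwheel '[[230,0,0,0,0,0,0],[200,0,0,0,0,0,0],[150,0,0,0,0,0,0],[100,0,0,0,0,0,0],[100,0,0,0,0,0,0]]'; python3 -c "
from h import *
st()";python3 -m handwheel '[[100,0,0,0.003,0,0,0],[100,0,0,0.008,0,0,0],[100,0,0,0.015,0,0,0],[100,0,0,0.025,0,0,0],[100,0,0,0.025,0,0,0],[100,-0.02,-0.01,0.01,0,0,0],[100,-0.03,-0.01,0,0,0,0],[100,-0.02,0,0,0,0,0],[100,0,0,0,0,0,0],[100,0,0,0,0,0,0]]'; python3 -c "
from h import *
st()
snap('side','side9');snap('scene','scene9');snap('wrist','wrist9')
c=lambda im,x,y,w,h: cv2.resize(im[y:y+h,x:x+w],(400,300),interpolation=cv2.INTER_CUBIC)
cv2.imwrite('pics/z9.png',np.hstack([c(cv2.imread('pics/scene9.png'),170,220,80,60),c(cv2.imread('pics/side9.png'),270,100,80,60)]))"
```

```text
time_s: 17.6
ee_pos: [0.5668, 0.1465, 0.1197]
tcp_rot: [-0.36, 0.359, -0.608, 0.61]
force: [-0.2, -0.7, 3.5]
opening: 0.0125
t 17.6 p [0.5668 0.1465 0.1197] yaw -28.93 y [ 2.1e-03 -8.0e-04 -1.0e+00] F [-0.2 -0.7  3.5] T [-0.08  0.07 -0.01] open 0.0125
fix wx,wy [0.04 0.12] j7 -2.24
time_s: 18.02
ee_pos: [0.5652, 0.1469, 0.1178]
tcp_rot: [0.359, -0.36, 0.609, -0.609]
force: [0.1, 0.8, 0.2]
opening: 0.0516
t 18.0167 p [0.5652 0.1469 0.1178] yaw -28.86 y [-2.e-03 -7.e-04 -1.e+00] F [0.1 0.8 0.2] T [ 0.04 -0.04 -0.05] open 0.0516
fix wx,wy [ 0.04 -0.11] j7 -2.24
time_s: 18.85
ee_pos: [0.4932, 0.1262, 0.2117]
tcp_rot: [-0.36, 0.359, -0.609, 0.609]
force: [0.5, -0.1, 0.3]
opening: 0.0521
t 18.85 p [0.4932 0.1262 0.2117] yaw -28.85 y [ 2.e-03  8.e-04 -1.e+00] F [ 0.5 -0.1  0.3] T [-0.   -0.05 -0.02] open 0.0521
fix wx,wy [-0.05  0.11] j7 -2.26
```

View pics/z9.png

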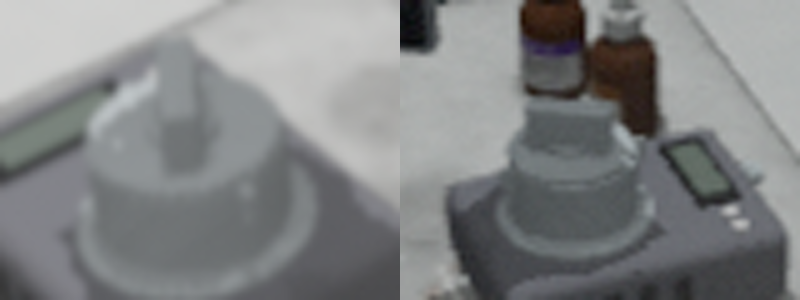

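View pics/wrist9.png

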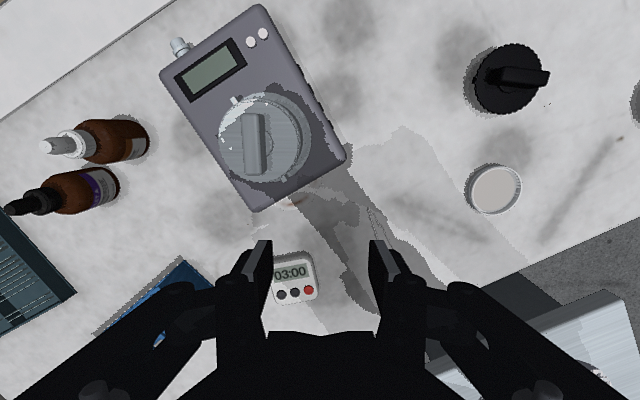

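View pics/scene9.png

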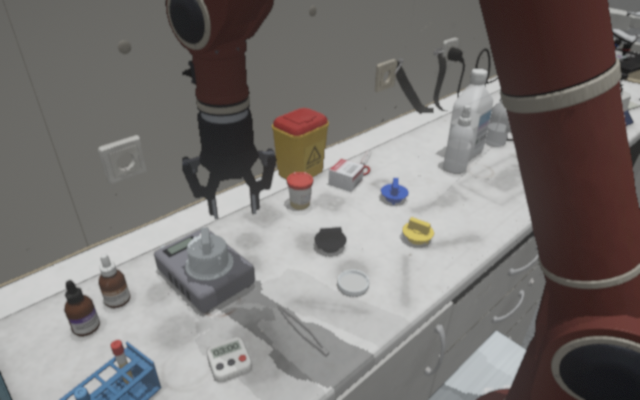

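```bash
python3 - <<'E'
from h import *
w=ld('wrist9'); im=cv2.imread('pics/wrist9.png')
for z in (.096,.100,.104):
    print(z,proj(w,[.566,.146,z]),[ (ray(w,263.5,138,z)).round(4)])
X=[ray(w,255,117,.121),ray(w,254,173,.121)];print(X,np.linalg.norm(X[0]-X[1]))
# triangulate bar-top near corners between scene and side: centre of bar top
s,d=ld('scene9'),ld('side9')
for u,v in ((.5,1),):
  pass
def tri(a,pa,b,pb):
    P=[n['K']@np.c_[n['R'],n['t']] for n in (a,b)]
    x=cv2.triangulatePoints(P[0],P[1],np.array(pa,float).reshape(2,1),np.array(pb,float).reshape(2,1));return (x[:3]/x[3]).ravel()
print('bar top centre expect z .121:',tri(s,(170+177/5,220+75/5),w,(254.5,145)))
E
```

```text
0.096 [258.25885345 141.19873085] [array([0.5661, 0.1408, 0.096 ])]
0.1 [257.21748466 141.51940114] [array([0.5659, 0.14  , 0.1   ])]
0.104 [256.14077601 141.85095369] [array([0.5657, 0.1392, 0.104 ])]
[array([0.58057501, 0.1332785 , 0.121     ]), array([0.54606382, 0.15618521, 0.121     ])] 0.041421493520931114
bar top centre expect z .121: [0.56500304 0.14661655 0.11946263]
```

```bash
python3 -c "
from h import *
print(job_done())"
```

```text
the job is handed in; nothing more can be done
None
```

The aluminium filter cap is screwed home on the air sampler's inlet, and I let go and backed off. The job was handed in at about 19 s on the robot's clock.

**What I did**
- **Setting in:** I set the cap upright in the inlet with its bar in line with the pips, about 1.8° from the world x axis. The lugs came to rest with the flange about 11 mm above the rim, at about 3 N.
- **Backward turn:** I turned it back about 40° under a few newtons. It rose about 1 mm and then began to drop.
- **Snag on the drop:** It caught part-way down against the rear shoulder, with up to about 0.9 N m and under 8 N in the readings I took. I eased it forward about 3° and it then dropped the full 8 mm.
- **Forward turn:** I turned it forward about 73°, stopping short of the hard stop. It ran level for about 32°, then went down the slope, and stayed at the home height through the last 6° or so.

**Last checks**
- **Seating:** With the flange on the rim, the tool stood 4 mm below its height after the drop, as it should. In the final pictures the cap sits level and centred with no visible gap.
- **Bar height:** Triangulated from two cameras, the bar's top was at 119.5 mm. I expected 121 mm when home and 125 mm if it was not seated, and the calibration is good to about 2 mm.
- **One disagreement:** A rough reading of the flange centre in the wrist picture came out about 5 mm off sideways, but I had picked the pixel by eye. The bar-top check, 1 mm off, and the rest of the picture showed the cap centred.
- **Other things:** The look-alikes and bystanders appear undisturbed; I judged that by eye, not by measurement.

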